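# Open the full descaler tub: push and turn its child-resistant cap

### The arm

A 6-joint arm with a two-finger parallel gripper is mounted at the origin on a cart in front of the work surface, level with it; the furniture and walls round the work are solid. World frame = base frame: x ahead of the robot, y to its left, z up, the work surface at z = 0. Lengths are in m, angles in rad, forces in N, time in s.
With the tool pointing down it reaches from about 0.35 to 0.85 m from the base axis. Payload 8.1 kg.
Tool frame: the origin (TCP) lies at the very end of the fingers, on their centre line; the grasp point (between the pads) lies 19 mm behind it; z points along the fingers, y is the line along which they close (so a half turn about z gives the same grasp; the last joint's range is limited). The gripper opens to 93 mm and grips with 3 to 60 N. Pads are 15 mm wide; open, the fingers measure 128 mm over their backs; the gripper's body (75 mm by 188 mm) begins 65 mm behind the grasp point.
Start: joints at [1.241, 0.13, 1.488, -0, 1.523, -0.085], TCP at [0.145, 0.582, 0.219] pointing down, gripper open.
Joint ranges: [-2.96, 2.96], [-0.89, 2.26], [0.02, 2.5], [-1.34, 4.48], [0, 2.73], [-2.66, 2.66]. Speed limits (rad/s): [2.39, 2.39, 2.79, 3.14, 3.14, 3.14].

### API

Orientations are given as a rotation vector (axis times angle).
In Python, from plant import read_state, eyes, workorder gives the robot as it stands. The module is installed in compiled form; this text tells all that it offers.
- The arm moves only by the tool play_rows, never from a script. Its argument "targets" is one flat list of numbers, 4 for each row, row after row: the shift along the tool's x, y, z in cm, then the turn about the tool's z in degrees. In form: [dx, dy, dz, roll, dx, dy, dz, roll, ...]. A call has 1 to 8 rows; each row is the pose to reach, as a shift and turn from the pose commanded when the call began, along the tool's axes at that moment; what a row does not reach only later rows make up. A row lasts 1/12 s, in which the tool goes at most 41.7 mm and 7.16 degrees, less where a joint would pass 70% of its speed; a pose out of reach is approached as far as the arm can. A call with a gripper value outside its range is refused whole. "grip" is the finger opening in cm, from 0 to 9.3, set as the call begins (left out, the last holds). The fingers move at their own pace and stop on an object; "grip_force" is the grip in N (left out, the last holds). Time passes only in rows, so rows that repeat a pose let the fingers close. It gives the time, the measured TCP pose, the force, the opening and the grip force at its end, in the units of the state.
- read_state(): the state, without advancing time (a new reading comes with each control period).
- eyes.read_camera(name): name is "side" or "top" or "wrist"; returns a dict with "image" (400x640x3 uint8, red, green, blue), "vfov" (degrees; the focal length in pixels is half the picture's height over the tangent of half this angle, whatever the lens; pixels are square), "cx", "cy" (the principal point, pixels), "k1" (the pictures are not rectified: a ray, as slopes to the right and down, at radius r is drawn at 1 + k1 r^2 times it, then the intrinsics apply), "cam_to_world" (4x4, takes a point from camera to world coordinates); the wrist camera has in their place "T_tool_cam" (4x4, takes a point from camera to tool coordinates, whose origin is the TCP and whose axes are the flange's). Camera axes: x right, y up, looking along -z (the intrinsics and any distortion apply to the point x, -y, -z); pixel columns grow to the right and rows downward; lengths in m; the calibration is good to about 2 mm. A picture is of the moment at which its call begins: read the wrist's pose just before it. There is no depth.
- workorder.close_job(): hands the job in; it is judged then, once.
The state is a dict: "t": time; "q": joint angles; "dq": joint speeds; "joint_torque": joint torques, N m; "tool_pos": TCP position; "orientation": TCP orientation; "force": force on the tool from outside, world axes, zero at the start; "wrist_torque": the same for the moment, N m; "opening": finger opening in m; "gripper_force": force on a finger pad.
Only numpy, scipy, OpenCV 4.12 (cv2) and the standard library are available. Lean on these libraries where they do the work, as an engineer would, in place of code of your own. Each camera call takes 0.05 s, during which the arm holds its last target. There are 200 camera calls.

### The job

The kettle needs descaling. Of the two look-alike blue-and-white tubs with red caps, one is full of tablets and the other is empty: lift to feel which is which, then, with the full one standing on the worktop, push its child-resistant cap down hard and turn it anticlockwise until it is past its catch, and let go so that it pops up open. Leave the empty tub closed, both tubs standing upright on the worktop left of the cooker, lean on neither with more than about 6 kg, and do not disturb the other things.

Things in the scene. Friction and masses are not known exactly. Their poses are not given: they have to be found in the camera images.
- tub_1_mid (a point): One of two look-alike round tubs, white with a blue band; one full (450 to 700 g in all), one empty (110 to 170 g), nothing outside tells which. Point on its axis half-way up its body (62 mm wide, 80 mm tall), 40 mm above its underside; z up; x points to the red dot on the shoulder. White pointer end of the cap's bar at the red dot = closed, at the green dot (77 degrees anticlockwise) = open.
- cap_1_bar (a point): Red cap of tub 1: ribbed disc 54 mm across, 18 mm tall, with an upright grip bar across its flat top, 46 mm long, 12 mm thick, 18 mm tall. Point: top centre of the bar, on the tub's axis, 123 mm above the tub's underside while closed. x along the bar to its white pointer end, y across it, z up. Gripped across its thickness it also carries the tub; fingertips may stand on the disc.
- cap_1_turn (a joint): Turn of cap 1 on its tub, rad: 0 closed, anticlockwise from above positive, end stop 1.45. Unless pressed down, a catch blocks it beyond about 0.05 (the whole tub turns instead). Pressed, it turns easily (about 0.05 N m), the push keeping the tub still on the worktop. The catch is passed at about 1.2.
- cap_1_lift (a joint): Height of cap 1 over its closed height, m: 0 to 0.001 closed, negative pressed, hard stop -0.006, +0.008 popped open. Spring upward: about 8 N at 0, 12 N at -0.0045 (where the catch is freed), 13.5 N at the hard stop. Keep it down while turning; let go past the catch, it pops up, stays captive on the tub, and a green ring shows below it.
- tub_1_foot: Black rubber foot ring under tub 1, 58 mm across, 3 mm thick; origin at the centre of the tub's underside. The tub cracks if pressed on the worktop with more than 60 N. The worktop left of the cooker is at z = 0.0025, y 0.14 to 0.50.
- tub_2_mid (a point): The other tub, outwardly the same as the first: same sizes, marks, axes and point. Either of the two may be the full one.
- cap_2_bar (a point): Red cap of tub 2: ribbed disc 54 mm across, 18 mm tall, with an upright grip bar across its flat top, 46 mm long, 12 mm thick, 18 mm tall. Point: top centre of the bar, on the tub's axis, 123 mm above the tub's underside while closed. x along the bar to its white pointer end, y across it, z up. Gripped across its thickness it also carries the tub; fingertips may stand on the disc.
- cap_2_turn (a joint): Turn of cap 2 on its tub, rad: 0 closed, anticlockwise from above positive, end stop 1.45. Unless pressed down, a catch blocks it beyond about 0.05 (the whole tub turns instead). Pressed, it turns easily (about 0.05 N m), the push keeping the tub still on the worktop. The catch is passed at about 1.2.
- cap_2_lift (a joint): Height of cap 2 over its closed height, m: 0 to 0.001 closed, negative pressed, hard stop -0.006, +0.008 popped open. Spring upward: about 8 N at 0, 12 N at -0.0045 (where the catch is freed), 13.5 N at the hard stop. Keep it down while turning; let go past the catch, it pops up, stays captive on the tub, and a green ring shows below it.
- tub_2_foot: Black rubber foot ring under tub 2, 58 mm across, 3 mm thick; origin at the centre of the tub's underside. The tub cracks if pressed on the worktop with more than 60 N.
- jar_pasta: Bystander: pasta jar with red lid, 81 mm wide, 136 mm tall; origin under its centre.
- mug: Bystander: blue mug, about 80 mm wide, 101 mm tall, on the hob; origin under its centre.
- timer: Bystander: round red and white kitchen timer, 70 mm wide, 62 mm tall, on the hob; origin under its centre.
- rice_bowl: Bystander: small white bowl, 115 mm wide, 51 mm tall, on the hob; origin under its centre.
Things that resemble listed ones, but are neither listed nor needed, are in the scene too. Leave any purple or yellow look-alike of the part that bears tub_1_mid alone.

How it is judged:
By the outcome, as a careful person would: the job done as asked, in the order asked, and still so for the second after the job is handed in, with the robot touching nothing.
It also fails if it takes over 48 s, if anything falls off the work surface, if the arm or the gripper's body presses on something with over 40 N, if the wrist force passes 120 N, or if a joint passes its speed limit or range.

## Working session

There is one attempt and no reset: what is moved stays moved. The work goes in short steps, Python scripts to look and compute and a tool call to move; the robot and the scene stay as the last step left them, time stands still between calls to the robot, and variables do not carry over. Pictures are saved under pics/ and viewed, at most 10 in all, crops included, and the job is handed in when it is done.

Besides the shell and the picture viewer there is one more tool, called as name(argument=value, ...) on one line, values as JSON. play_rows: Moves the arm, as the interface text tells. Its arguments: {"type":"object","properties":{"targets":{"type":"array"},"grip":{"type":"number"},"grip_force":{"type":"number"}},"required":["targets"]}

```bash
mkdir -p pics; cat > h.py <<'E'
import numpy as np, cv2
from scipy.spatial.transform import Rotation as R
from plant import read_state, eyes, workorder
def cam(name):
    s=read_state(); c=eyes.read_camera(name)
    if name=='wrist':
        T=np.eye(4);T[:3,:3]=R.from_rotvec(s['orientation']).as_matrix();T[:3,3]=s['tool_pos']
        c['M']=T@np.array(c['T_tool_cam'])
    else: c['M']=np.array(c['cam_to_world'])
    c['f']=200/np.tan(np.radians(c['vfov'])/2)
    return c
def save(c,n): cv2.imwrite(f'pics/{n}.png',c['image'][:,:,::-1])
def ray(c,u,v):
    K=np.array([[c['f'],0,c['cx']],[0,c['f'],c['cy']],[0,0,1.]])
    p=cv2.undistortPoints(np.array([[[u,v]]],float),K,np.array([c['k1'],0,0,0.]))[0,0]
    return c['M'][:3,3], c['M'][:3,:3]@np.array([p[0],-p[1],-1])
def onz(c,u,v,z):
    o,d=ray(c,u,v); return o+d*(z-o[2])/d[2]
E
python3 - <<'E'
from h import *
a=cam('top');b=cam('side');w=cam('wrist')
for n,c in zip('abw',(a,b,w)):
    save(c,n);print(n,c['vfov'],c['cx'],c['cy'],c['k1'],c['M'].round(3).tolist())
s=read_state();print(s)
cv2.imwrite('pics/all.png',cv2.resize(np.vstack([np.hstack([a['image'],b['image']])])[:,:,::-1],(1280,400))[:, :])
E
```

```text
a 47.74320515933904 319.8794218223612 209.3665282582998 -0.06103694741632228 [[-0.01, 0.991, -0.132, 0.412], [-1.0, -0.008, 0.015, 0.108], [0.013, 0.132, 0.991, 1.505], [0.0, 0.0, 0.0, 1.0]]
b 45.95860022740818 314.58701874235936 192.0892608248424 -0.08173327864968745 [[-1.0, -0.003, 0.014, 0.604], [0.013, -0.643, 0.766, 1.225], [0.006, 0.766, 0.643, 1.047], [0.0, 0.0, 0.0, 1.0]]
w 71.85359953198538 316.3355636617926 200.7745426758631 0.004060334550679744 [[0.242, -0.942, -0.235, 0.081], [0.97, 0.234, 0.06, 0.597], [-0.001, -0.242, 0.97, 0.384], [0.0, 0.0, 0.0, 1.0]]
{'t': 0.15, 'q': array([ 1.24058629e+00,  1.30980177e-01,  1.48901230e+00, -8.46922346e-06,
        1.52301789e+00, -8.54210332e-02]), 'dq': array([-0.00050305, -0.00153286, -0.00449685, -0.00149439,  0.00064217,
       -0.00061988]), 'joint_torque': array([-9.72824091e-05, -5.60474646e+01, -4.92333806e+01,  7.67732388e-02,
        3.05992551e-02, -5.89130673e-05]), 'tool_pos': array([0.1452623 , 0.58169937, 0.21784216]), 'orientation': array([-3.83518921e-01, -3.11780806e+00,  2.18156715e-03]), 'force': array([-0.28928037,  0.6596537 ,  0.11053586]), 'wrist_torque': array([ 0.04729368, -0.0062834 ,  0.00525139]), 'gripper_force': 0.0, 'opening': 0.09308074573253126}
```

View pics/a.png

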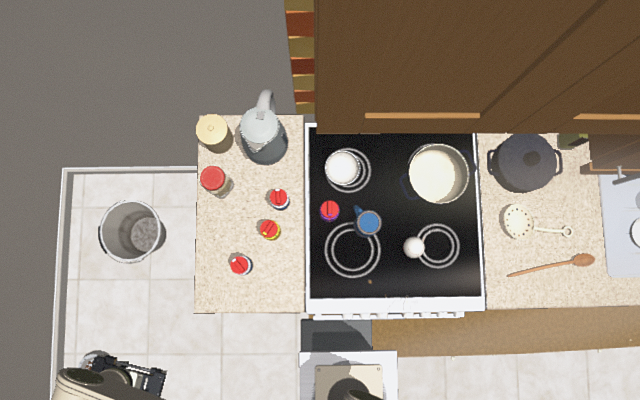

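View pics/b.png

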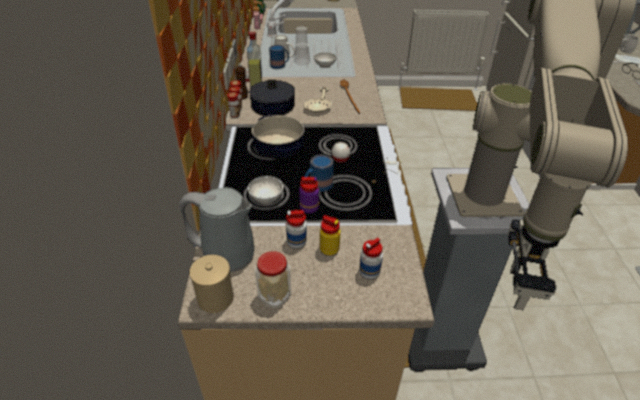

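The top view has four red-capped tubs. A at (279,198) and B at (240,265) are white with a blue band; in the side view they are at (296,228) and (371,258), so they fit the description. The yellow one at (269,229) and the purple one on the hob at (330,210) are look-alikes to leave alone. The pasta jar is at (213,178).

```bash
python3 - <<'E'
from h import *
a=cam('top');b=cam('side')
A=a['image'];B=b['image']
t=[cv2.resize(A[v-24:v+24,u-32:u+32],(400,300),interpolation=cv2.INTER_CUBIC) for u,v in((279,198),(240,265))]
s=[cv2.resize(B[v-30:v+30,u-40:u+40],(400,300),interpolation=cv2.INTER_CUBIC) for u,v in((296,228),(371,258))]
cv2.imwrite('pics/crop1.png',np.vstack([np.hstack(t),np.hstack(s)])[:,:,::-1])
for (u,v),(us,vs) in (((279,198),(296,228)),((240,265),(371,258)),((269,229),(329,235))):
    p=[]
    for c,x,y,h in((a,u,v,18),(b,us,vs-12,13)):
        I=c['image'].astype(int);m=((I[...,0]>120)&(I[...,1]<80)&(I[...,2]<80)).astype(np.uint8)
        k=np.zeros_like(m);k[y-h:y+h,x-h:x+h]=1;m*=k
        M=cv2.moments(m,True);p.append((M['m10']/M['m00'],M['m01']/M['m00']))
    o,d=ray(a,*p[0]);o2,d2=ray(b,*p[1])
    A_=np.stack([d,-d2],1);r=np.linalg.lstsq(A_,o2-o,rcond=None)[0]
    print(p,onz(a,*p[0],.11),'tri',(o+d*r[0]),(o2+d2*r[1]))
for u,v,z in((213,178,.136),(269,229,.12)):print(onz(a,u,v,z))
E
```

```text
[(277.9117647058824, 196.97058823529412), (296.66386554621846, 217.01680672268907)] [0.63876337 0.21805619 0.11      ] tri [0.63931931 0.21832669 0.10657369] [0.63822075 0.21844744 0.10640497]
[(238.54074074074074, 265.4592592592593), (373.3907284768212, 246.3841059602649)] [0.42714558 0.33835355 0.11      ] tri [0.42716853 0.3387116  0.10783226] [0.42691134 0.3387579  0.10783719]
[(267.6504854368932, 227.16504854368932), (328.8976377952756, 223.79527559055117)] [0.54433156 0.24958907 0.11      ] tri [0.5444841  0.24975287 0.108387  ] [0.5453456  0.24963391 0.1084564 ]
[0.69547616 0.41671997 0.136     ]
[0.53769287 0.24439781 0.12      ]
```

View pics/crop1.png

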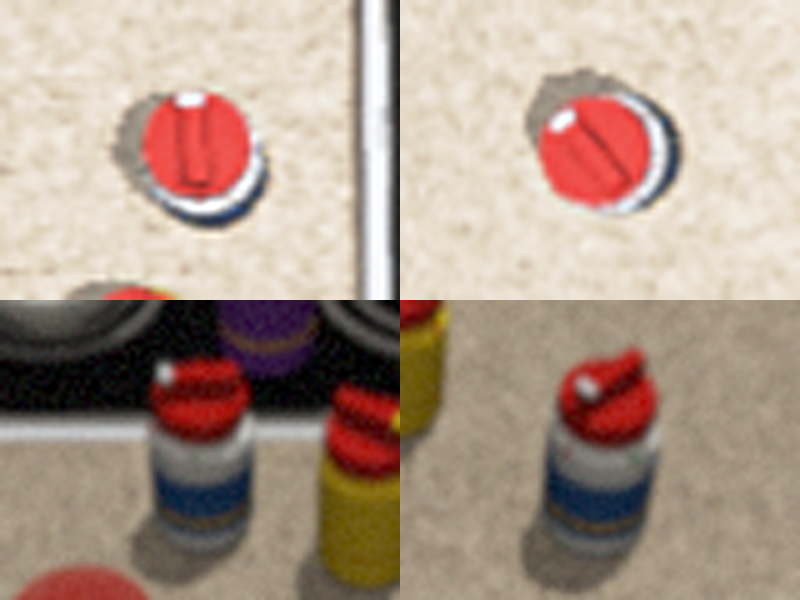

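play_rows(targets=[-4.1,-2.1,0,7,-8.2,-4.2,0,14,-12.3,-6.3,0,21,-16.4,-8.4,0,28,-20.5,-10.5,0,35,-24.6,-12.5,0,42,-28.7,-14.6,0,49,-32.8,-16.7,0,56], grip=6, grip_force=30)

```text
t: 0.92
tool_pos: [0.3981, 0.3618, 0.2188]
orientation: [1.81, 2.568, 0.001]
force: [0.7, 0.4, -0.8]
opening: 0.0598
gripper_force: 0.0
```

play_rows(targets=[0,0,0,7,0,0,0,14,0,0,0,21,0,0,0,28,0,0,0,35,0,0,0,42,0,0,0,49,0,0,0,56])

```text
t: 1.58
tool_pos: [0.3969, 0.3633, 0.2185]
orientation: [2.804, 1.417, -0.0]
force: [-0.3, -0.1, -0.1]
opening: 0.0601
gripper_force: 0.0
```

```bash
python3 - <<'E'
from h import *
w=cam('wrist');save(w,'w1');s=read_state();print(s)
m=R.from_rotvec(s['orientation']).as_matrix();print(m.round(3))
E
```

```text
{'t': 1.6333, 'q': array([ 6.45975774e-01, -3.69093560e-02,  1.66093924e+00, -4.29464915e-05,
        1.51774270e+00,  1.29034589e+00]), 'dq': array([-2.06006982e-04, -3.11398458e-04, -1.41181482e-03, -6.92932757e-04,
        1.14766176e-03, -2.99815669e-01]), 'joint_torque': array([ 1.20627293e-01, -4.73507094e+01, -4.92433298e+01,  8.23796703e-02,
       -4.87326609e-02, -2.57751614e+00]), 'tool_pos': array([0.39691213, 0.36332061, 0.21853335]), 'orientation': array([ 2.81046750e+00,  1.40371163e+00, -2.65665931e-04]), 'force': array([ 0.04852645, -0.20586173,  0.14524944]), 'wrist_torque': array([-0.12518335,  0.10445567, -0.03800916]), 'gripper_force': 0.0, 'opening': 0.05988014554727582}
[[ 0.601  0.799 -0.   ]
 [ 0.799 -0.601 -0.   ]
 [-0.    -0.    -1.   ]]
```

View pics/w1.png

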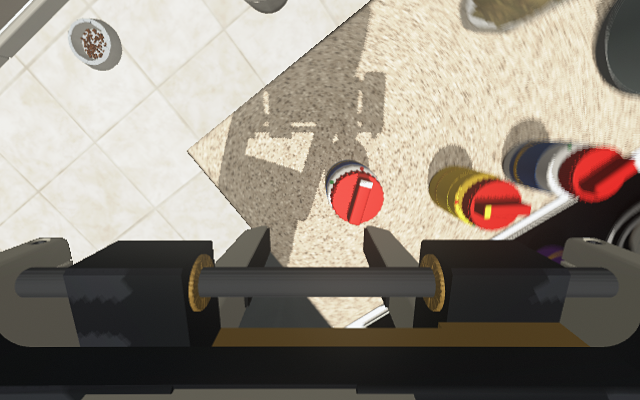

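The wrist view shows tub B at (358,195), with its white pointer at (367,183). The yellow look-alike is at (495,205) and tub A at (600,172).

```bash
cat > cap.py <<'E'
from h import *
def cap(w,u,v,h=34,name=None):
    I=w['image'].astype(int);k=np.zeros(I.shape[:2],bool);k[max(0,v-h):v+h,max(0,u-h):u+h]=1
    red=(I[...,0]>90)&(I[...,1]<75)&(I[...,2]<75)&k
    n,l,st,ce=cv2.connectedComponentsWithStats(red.astype(np.uint8));i=1+st[1:,4].argmax();red=l==i
    hull=cv2.convexHull(np.argwhere(red)[:,::-1].astype(np.int32))
    hm=np.zeros(I.shape[:2],np.uint8);cv2.fillConvexPoly(hm,cv2.dilate(hull,None) if 0 else hull,1);hm=cv2.dilate(hm,np.ones((5,5),np.uint8))
    wh=(I.min(2)>170)&(hm>0)
    n,l,s2,c2=cv2.connectedComponentsWithStats(wh.astype(np.uint8))
    (x,y),r=cv2.minEnclosingCircle(hull)
    c=onz(w,x,y,.106);print('disc px',x,y,r,'c',c.round(4))
    for j in range(1,n):
        if s2[j,4]>8:
            p=onz(w,*c2[j],.1255);d=p-c;print(' white',c2[j].round(1),s2[j,4],p.round(4),'len',np.hypot(*d[:2]).round(4),'yaw',np.degrees(np.arctan2(d[1],d[0])).round(1))
    if name:
        cr=w['image'][max(0,v-h):v+h,max(0,u-h):u+h];cv2.imwrite(f'pics/{name}.png',cv2.resize(cr,(500,500),interpolation=cv2.INTER_CUBIC)[:,:,::-1])
E
python3 - <<'E'
from cap import *
w=cam('wrist');cap(w,356,193,36,'w1B');cap(w,606,172,38)
print(read_state()['tool_pos'])
E
```

```text
disc px 354.0 191.5 26.443435668945312 c [0.4326 0.345  0.106 ]
 white [346.9 170.6] 66 [0.4391 0.3705 0.1255] len 0.0263 yaw 75.6
 white [368.3 170.8] 23 [0.4552 0.3582 0.1255] len 0.0262 yaw 30.3
 white [378.4 178.5] 13 [0.4586 0.3464 0.1255] len 0.0261 yaw 3.1
 white [365.5 182.7] 72 [0.4466 0.3505 0.1255] len 0.015 yaw 21.2
 white [329.4 195.2] 49 [0.4118 0.3612 0.1255] len 0.0263 yaw 142.1
disc px 604.0 171.0 35.440189361572266 c [0.6464 0.211  0.106 ]
 white [598.8 137.5] 21 [0.6402 0.2574 0.1255] len 0.0468 yaw 97.6
 white [618.3 142.2] 49 [0.6527 0.2427 0.1255] len 0.0323 yaw 78.7
 white [637.3 156.1] 21 [0.6617 0.2201 0.1255] len 0.0178 yaw 30.9
[0.39689297 0.36333826 0.21854875]
```

View pics/w1B.png

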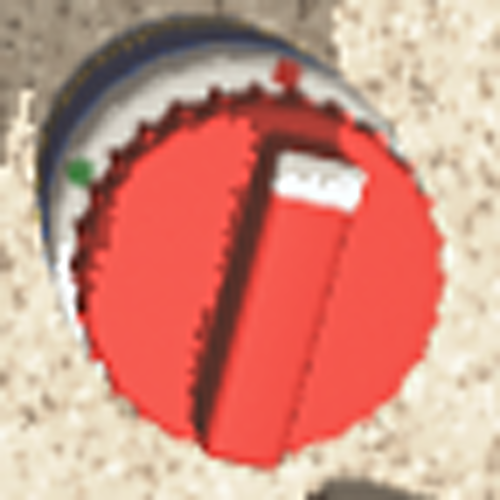

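The crop shows tub B closed: the pointer end of the bar top is at about (366,181) and the far end at about (355,222). The red dot is beyond the pointer.

```bash
python3 - <<'E'
from h import *
w=cam('wrist');f=lambda x,y,z:onz(w,320+x/6.944,157+y/6.944,z)
a=f(320,160,.1255);b=f(245,460,.1255);d=a-b
print(a,b,np.hypot(*d[:2]),np.degrees(np.arctan2(d[1],d[0])),(a+b)/2,f(265,288,.1075))
s=read_state();m=R.from_rotvec(s['orientation']).as_matrix();print(m.T@((a+b)/2-s['tool_pos']),np.degrees(np.arctan2(m[1,0],m[0,0])))
E
```

```text
[0.44857522 0.35289596 0.1255    ] [0.41600319 0.32317495 0.1255    ] 0.044093938498105265 42.3795198828006 [0.43228921 0.33803546 0.1255    ] [0.4321112  0.33723054 0.1075    ]
[0.00023608 0.04353022 0.09302539] 54.15240062077543
```

play_rows(targets=[0,2.2,1.5,6,0,4.35,3,12,0,4.35,5,12,0,4.35,7,12,0,4.35,9,12,0,4.35,10.4,12,0,4.35,10.4,12,0,4.35,10.4,12], grip=4)

```text
t: 2.4
tool_pos: [0.4315, 0.3374, 0.114]
orientation: [2.931, 1.129, -0.003]
force: [0.8, 0.2, 0.7]
opening: 0.0397
gripper_force: 0.0
```

```bash
python3 - <<'E'
from h import *
w=cam('wrist');save(w,'w2');s=read_state();print(s['force'],s['tool_pos'],s['orientation'])
E
```

```text
[-0.05120439  0.30652702  0.6286517 ] [0.43228782 0.33796953 0.11523677] [-2.93181777e+00 -1.12863641e+00 -3.53151894e-04]
```

View pics/w2.png

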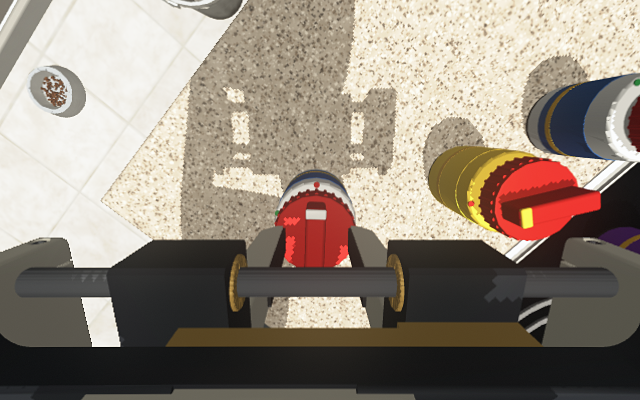

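The bar at (316,240) is centred between the fingers and in line with them. Next I grip it and lift.

play_rows(targets=[0,0,0.3,0,0,0,0.3,0,0,0,0.3,0,0,0,0.3,0,0,0,0.3,0], grip=0.6, grip_force=35)

```text
t: 2.87
tool_pos: [0.4323, 0.3381, 0.1122]
orientation: [-2.933, -1.125, -0.001]
force: [-2.1, 1.3, 0.4]
opening: 0.0116
gripper_force: 35.3
```

play_rows(targets=[0,0,-0.3,0,0,0,-0.8,0,0,0,-1.5,0,0,0,-2,0,0,0,-2,0,0,0,-2,0,0,0,-2,0,0,0,-2,0])

```text
t: 3.53
tool_pos: [0.4319, 0.3377, 0.1313]
orientation: [2.933, 1.125, -0.001]
force: [-0.3, 0.3, -6.3]
opening: 0.0114
gripper_force: 34.9
```

play_rows(targets=[0,0,0,0,0,0,0,0,0,0,0,0,0,0,0,0])

```text
t: 3.87
tool_pos: [0.4321, 0.3378, 0.1315]
orientation: [2.933, 1.125, -0.0]
force: [-0.8, -0.0, -4.0]
opening: 0.0115
gripper_force: 34.9
```

play_rows(targets=[0,0,0,0,0,0,0,0])

```text
t: 4.03
tool_pos: [0.4321, 0.3378, 0.1316]
orientation: [-2.933, -1.125, 0.0]
force: [0.2, -0.7, -4.8]
opening: 0.0116
gripper_force: 34.9
```

play_rows(targets=[0,0,0.5,0,0,0,1,0,0,0,1.5,0,0,0,1.8,0,0,0,2,0,0,0,2,0,0,0,2,0,0,0,2,0])

```text
t: 4.7
tool_pos: [0.4323, 0.338, 0.1121]
orientation: [-2.933, -1.125, -0.001]
force: [-2.5, -0.8, 1.2]
opening: 0.0117
gripper_force: 34.9
```

The lifted weight is about 5 N, or about 500 g. That is within the full range (450 to 700 g) and far above the empty one (110 to 170 g), so B is the full tub. It stands on the worktop again and I press down in steps.

play_rows(targets=[0,0,0.2,0,0,0,0.4,0,0,0,0.5,0,0,0,0.5,0,0,0,0.5,0])

```text
t: 5.12
tool_pos: [0.4328, 0.3384, 0.1083]
orientation: [-2.933, -1.125, -0.003]
force: [-4.5, -2.0, 10.2]
opening: 0.0115
gripper_force: 34.9
```

play_rows(targets=[0,0,0.15,0,0,0,0.3,0,0,0,0.4,0,0,0,0.4,0,0,0,0.4,0])

```text
t: 5.53
tool_pos: [0.4331, 0.3387, 0.1053]
orientation: [-2.932, -1.125, -0.005]
force: [-5.7, -2.5, 16.2]
opening: 0.0115
gripper_force: 35.0
```

play_rows(targets=[0,0,0.1,0,0,0,0.2,0,0,0,0.2,0,0,0,0.2,0])

```text
t: 5.87
tool_pos: [0.4339, 0.3393, 0.105]
orientation: [-2.932, -1.125, -0.008]
force: [-8.4, -3.6, 24.7]
opening: 0.0115
gripper_force: 35.0
```

play_rows(targets=[0,0,0,-3,0,0,0,-8,0,0,0,-13,0,0,0,-18,0,0,0,-20,0,0,0,-20,0,0,0,-20,0])

```text
invalid input at $.targets: expected a multiple of 4 numbers
```

play_rows(targets=[0,0,0,-3,0,0,0,-8,0,0,0,-13,0,0,0,-18,0,0,0,-20,0,0,0,-20,0,0,0,-20])

```text
t: 6.45
tool_pos: [0.4337, 0.3394, 0.105]
orientation: [-2.692, -1.618, -0.008]
force: [-9.5, -3.1, 24.8]
opening: 0.0116
gripper_force: 35.1
```

```bash
python3 - <<'E'
from h import *
w=cam('wrist');s=read_state();print(s['force'],s['wrist_torque'],s['tool_pos'])
cv2.imwrite('pics/w3.png',cv2.resize(w['image'][140:290,220:420],(800,600),interpolation=cv2.INTER_CUBIC)[:,:,::-1])
E
```

```text
[-8.37186092 -2.67750685 24.15934039] [-0.67957133  2.03264875  0.01727187] [0.43370528 0.33942532 0.10496788]
```

View pics/w3.png

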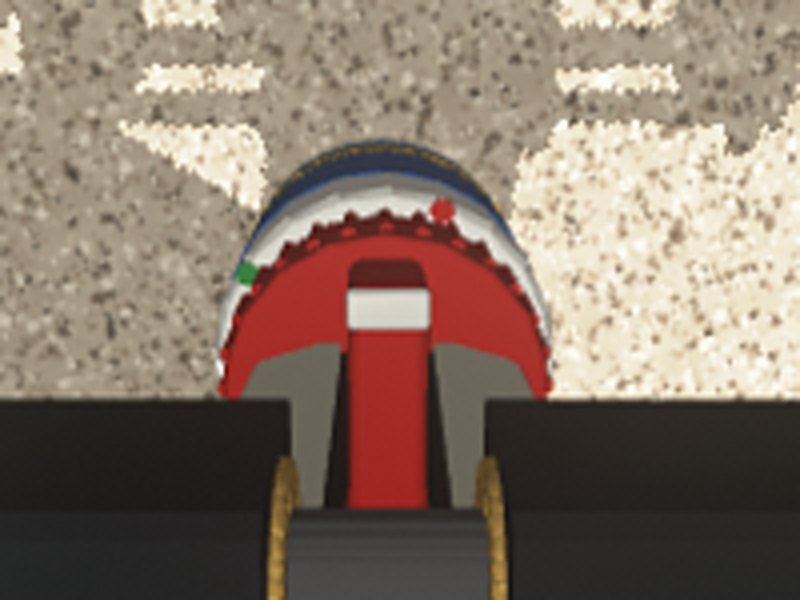

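The red dot at (443,210 in the crop) has moved right of the pointer at (388,310), so the cap is turning on a still tub. I carry on turning.

play_rows(targets=[0,0,0,-4,0,0,0,-9,0,0,0,-14,0,0,0,-19,0,0,0,-24,0,0,0,-28,0,0,0,-30,0,0,0,-30])

```text
t: 7.17
tool_pos: [0.4334, 0.3394, 0.1049]
orientation: [2.18, 2.262, 0.007]
force: [-9.8, -2.9, 25.9]
opening: 0.0116
gripper_force: 35.3
```

play_rows(targets=[0,0,0,-4,0,0,0,-9,0,0,0,-14,0,0,0,-19,0,0,0,-24,0,0,0,-27,0,0,0,-28,0,0,0,-28])

```text
t: 7.83
tool_pos: [0.4333, 0.3393, 0.1049]
orientation: [1.569, 2.721, 0.006]
force: [-10.8, -3.5, 26.8]
opening: 0.0114
gripper_force: 35.4
```

```bash
python3 - <<'E'
from h import *
w=cam('wrist');s=read_state();print(s['force'],s['wrist_torque'],s['tool_pos'])
m=R.from_rotvec(s['orientation']).as_matrix();print(np.degrees(np.arctan2(m[1,0],m[0,0])))
cv2.imwrite('pics/w4.png',cv2.resize(w['image'][140:290,220:420],(800,600),interpolation=cv2.INTER_CUBIC)[:,:,::-1])
E
```

```text
[-10.94834233  -3.73489668  26.21337395] [-0.87597072  2.42574004 -0.04693882] [0.43325825 0.33927893 0.1049338 ]
120.0090064369612
```

View pics/w4.png

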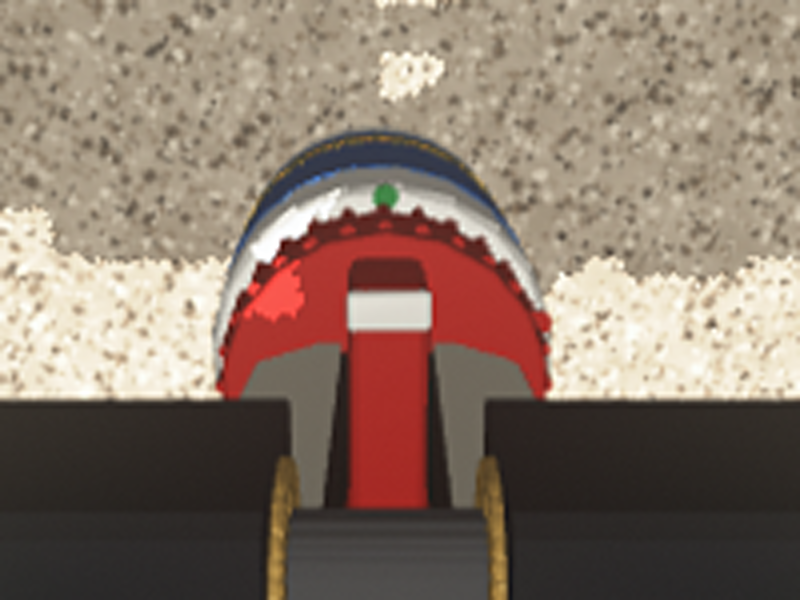

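The pointer at (388,310 in the crop) is at the green dot (385,195), about 77° and past the catch. I ease off, let go and rise.

play_rows(targets=[0,0,-0.3,0,0,0,-0.6,0,0,0,-0.9,0,0,0,-1.2,0,0,0,-1.3,0,0,0,-1.3,0])

```text
t: 8.38
tool_pos: [0.4322, 0.3385, 0.1147]
orientation: [-1.571, -2.72, -0.002]
force: [-3.9, 0.6, 4.5]
opening: 0.0113
gripper_force: 35.0
```

play_rows(targets=[0,0,0,0,0,0,0,0,0,0,0,0,0,0,-0.3,0,0,0,-1,0,0,0,-3,0,0,0,-6,0,0,0,-9,0], grip=4)

```text
t: 9.05
tool_pos: [0.4313, 0.3371, 0.2037]
orientation: [-1.571, -2.719, 0.004]
force: [0.7, -0.1, 0.8]
opening: 0.0401
gripper_force: 0.0
```

play_rows(targets=[-3,0,-2,0,-6,0,-2,0,-6,0,-2,0,-6,0,-2,0])

```text
t: 9.38
tool_pos: [0.4628, 0.2848, 0.2242]
orientation: [1.575, 2.718, 0.001]
force: [-0.2, 0.4, 0.2]
opening: 0.0397
gripper_force: 0.0
```

```bash
python3 - <<'E'
from h import *
w=cam('wrist');t=cam('top');b=cam('side');s=read_state();print(s['t'],s['force'],s['tool_pos'])
r=lambda i,x,y:cv2.resize(i,(x,y),interpolation=cv2.INTER_CUBIC)
S=b['image'];T=t['image']
cv2.imwrite('pics/end.png',np.vstack([np.hstack([r(w['image'],400,300),r(T[170:290,180:340],400,300)]),np.hstack([r(S[215:290,330:430],400,300),r(S[180:300,240:400],400,300)])])[:,:,::-1])
E
```

```text
9.5333 [-1.32469017  0.12033475 -0.0789103 ] [0.4613457  0.28621086 0.22298232]
```

View pics/end.png

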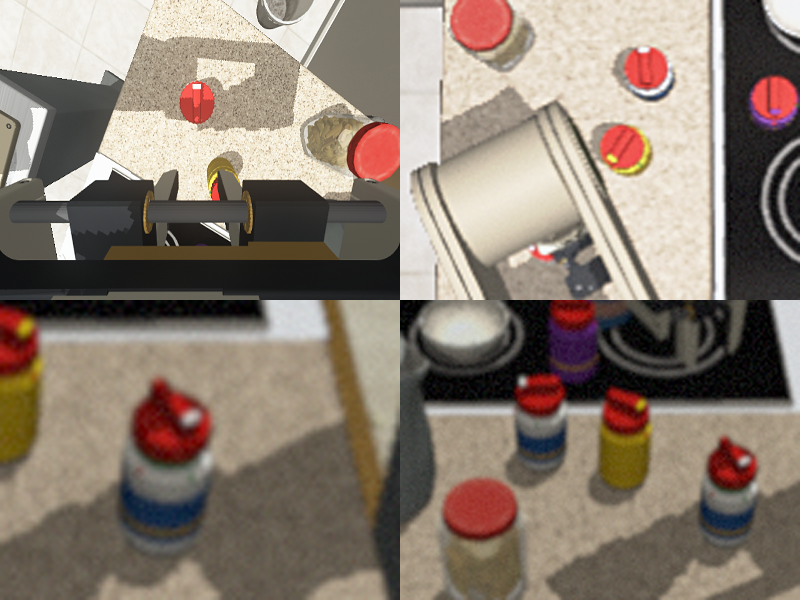

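All stand upright: the opened tub's pointer now faces the side camera at (190,420 in the composite), and the look-alikes and the jar have not moved. Next I check that the green ring shows under its cap.

```bash
python3 - <<'E'
from h import *
w=cam('wrist');b=cam('side')
r=lambda i:cv2.resize(i,(400,400),interpolation=cv2.INTER_CUBIC)
for c in(w,b):
    I=c['image'].astype(int);g=(I[...,1]>I[...,0]+25)&(I[...,1]>I[...,2]+25);q=np.argwhere(g);print(len(q),q[:30].tolist())
cv2.imwrite('pics/ring.png',np.hstack([r(w['image'][120:200,275:355]),r(b['image'][230:280,345:395])])[:,:,::-1])
E
```

```text
9 [[110, 318], [257, 336], [258, 335], [258, 336], [258, 337], [259, 335], [259, 336], [259, 337], [260, 337]]
2 [[5, 258], [5, 259]]
```

View pics/ring.png

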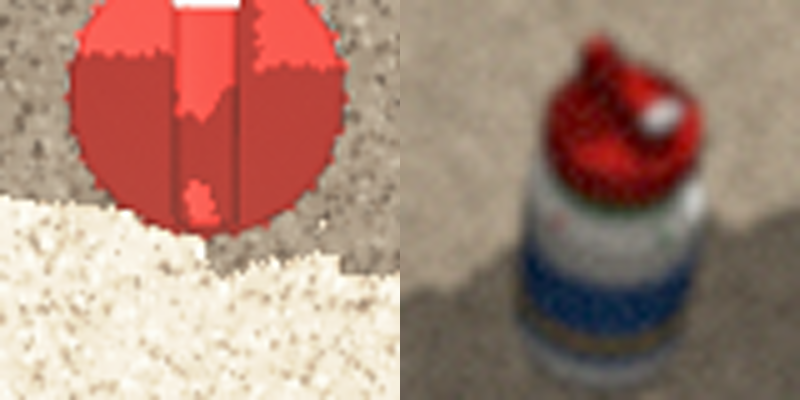

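A faint green rim shows under the cap in the side view. I confirm the lift by the pointer's height before and after.

```bash
python3 - <<'E'
from h import *
b=cam('side');ax=np.array([.4323,.338])
I0=cv2.imread('pics/b.png')[:,:,::-1]
for I,u,v,yaw in((I0,368,246,42.4),(b['image'],377,244,120)):
    k=np.zeros((400,640),bool);k[v-5:v+5,u-5:u+5]=1
    m=k&(I[...,1]>95)&(I[...,2]>95);c=np.argwhere(m).mean(0)[::-1]
    P=ax+.021*np.array([np.cos(np.radians(yaw)),np.sin(np.radians(yaw))])
    o,d=ray(b,*c);s=(P[1]-o[1])/d[1];print(m.sum(),c,P,o+d*s)
# lowest/highest disc rows and green-ish pixels by row under the cap
for n,I in(('before',I0),('after',b['image'])):
    q=I[236:275,350:395].astype(int);g=(q[...,1]-q[...,[0,2]].max(2));print(n,[int((g[i]>8).sum()) for i in range(39)])
E
```

```text
18 [366.5        243.77777778] [0.44780756 0.35216035] [0.44900441 0.35216035 0.13233625]
18 [378.27777778 242.44444444] [0.4218     0.35618653] [0.41868821 0.35618653 0.14133876]
before [0, 0, 0, 0, 0, 0, 0, 0, 0, 0, 0, 0, 0, 0, 0, 0, 0, 0, 0, 0, 0, 0, 0, 0, 0, 0, 0, 0, 0, 0, 0, 0, 0, 0, 0, 0, 0, 0, 0]
after [0, 0, 0, 0, 0, 0, 0, 0, 0, 0, 0, 0, 0, 0, 0, 0, 0, 0, 0, 0, 2, 0, 0, 1, 0, 0, 0, 0, 0, 0, 0, 0, 0, 0, 0, 0, 0, 0, 0]
```

The pointer rose by 9 mm, which matches the expected +8 mm pop, and a green trace now shows under the cap. The tub is open and the gripper is clear, so I hand in.

```bash
python3 -c "
from plant import workorder
print(workorder.close_job())"
```

```text
the job is handed in; nothing more can be done
None
```

I opened the full tub, the one nearer the robot, and handed the job in: it weighed about 500 g when lifted and its cap popped up about 9 mm after the press and turn (about 27 N at most); I identified the other as empty by elimination without lifting it, and left it closed, both tubs standing upright and nothing else disturbed.

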